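# Clamp a bracelet cuff on the leather bench's lever press

### The job

Pick up the leather-faced brass cuff and drape it over the press's horizontal steel bar, fully down and astride the middle of the bar, where the pad comes down. Then flip the red safety catch over, away from the lever, as far as it goes, and only then take the black handle, pull the lever over and all the way down so that its pad clamps the cuff on the bar. Finish while still holding the handle down with the gripper (the lever springs back if let go); leave the mallet, the thread spool and the jar where they are.

Things in the scene. Friction and masses are not known exactly. Their poses are not given: they have to be found in the camera images.
- cuff: Rigid bracelet cuff, an upside-down U of brass with a brown leather-coloured band: 48 mm wide over its two legs (its x), 40 mm long (its y), 48 mm high, walls 6 mm, so the gap between the legs is 36 mm wide and 42 mm deep; 0.12 kg. It stands on the table on its two legs. Origin: centre of its underside (between the feet), z up. It looks the same turned by half a turn.
- cuff_crown (a point): Centre of the cuff's top face, 48 mm above its origin; axes as the cuff.
- bar_mid (a point): Middle of the top face of the press's steel bar, 100 mm above the bench; press axes. The bar is 28 by 28 mm and runs 160 mm along y; a post as wide as the bar carries it at each end (from 64 mm off the middle). A cuff seated on the bar has its crown 6 mm above this point; the lever's pad comes down here.
- lever_hinge (a point): Lever's hinge axis (parallel to the press's y), 90 mm in +x from the bar's middle and 25 mm above the bar's top; press axes. Two blue cheeks stand beside the lever here, up to 18 mm above the axis. The aluminium lever arm is 168 mm long, 14 mm wide, 18 mm deep.
- lever (a joint): Lever angle a, rad: 1.75 at rest (arm upright, leaning 10 degrees back), 0 fully down on its stop (arm level over the bar). Handle centre from the hinge in press axes: 160 mm x cos(a) in -x, 55 mm in +y, 160 mm x sin(a) up. A spring drives it to 1.75: at the handle 2 to 3 N at first, about 8 N fully down on a cuff. A closed catch blocks it after about 0.1 rad.
- handle: Black round handle sleeve across the lever's end, 20 mm in diameter, 100 mm long along the press's y, sticking out to the +y side of the lever arm. Origin: centre of the sleeve, 55 mm to the +y side of the arm's mid-plane. The sleeve turns freely about its own axis, so fingers that pinch it can keep their direction while the lever swings.
- pad: Round black rubber pad on a sprung stem under the lever arm, 28 mm across, 10 mm thick, 90 mm from the hinge; it gives up to 10 mm. With a cuff on the bar and the lever fully down it is pushed in by 6 mm and presses with about 6 N. Origin: centre of its pressing face.
- catch_hinge (a point): Pivot of the red catch, on the blue post on the lever's -y side: in press axes 78 mm in +x, 100 mm in -y and 63 mm up from the bar's middle. It turns about the press's x; the point has press axes. The catch is a red L: when closed, a tab (22 mm in x, 12 mm thick) stands 63 mm up from the pivot and an arm (12 by 14 mm) lies level 118 mm in +y, before the lever arm (its -x side).
- catch (a joint): Catch angle in rad: 0 closed (0 to 0.12 at the start), 1.1 fully open at its stop. It stays where it is left; flipping it takes about 2 N at the tab. Pushing the upright tab in -y, away from the lever, swings the tab outward and down and raises the blocking arm clear of the lever.
- catch_tip (a point): Point in the catch's tab, 60 mm from the pivot (above it when closed).
- mallet: Mallet lying on its side, white head 54 mm in diameter and 85 mm long across a brown handle 170 mm long; origin under the handle's middle, head towards its +x. Leave alone.
- spool: Brown thread spool, 64 mm in diameter, 65 mm high; origin at the centre of its underside. Leave alone.
- jar: Red jar with a white cap, 48 mm in diameter, 70 mm high; origin at the centre of its underside. Leave alone.
- press: Blue press bolted to the bench; base plate 270 by 260 mm, 15 mm thick, reaching 115 mm in -x, 155 mm in +x and 130 mm to each side of the origin, which lies on the bench under the bar's middle. x: from the bar towards the lever hinge (away from the robot, give or take its yaw), y along the bar, z up. These are the press axes.
Things that resemble listed ones, but are neither listed nor needed, are in the scene too. What is meant by the cuff is not orange or pink, and is the larger of those in its own colour.

How it is judged:
By the outcome, as a careful person would: the job done as asked, in the order asked, and still so for the second after the job is handed in, while the arm keeps its last pose, push and grip.
It also fails if it takes over 72 s, if anything falls off the work surface, if the arm or the gripper's body presses on something with over 40 N, if the wrist force passes 120 N, or if a joint passes its speed limit or range.

### The arm

A 6-joint arm with a two-finger parallel gripper is mounted at the origin on the work surface. World frame = base frame: x ahead of the robot, y to its left, z up, the work surface at z = 0. Lengths are in m, angles in rad, forces in N, time in s.
With the tool pointing down it reaches from about 0.375 to 0.975 m from the base axis. Payload 3.8 kg.
Tool frame: the origin (TCP) lies on the centre line of the jaws, within the pads' length; the fingertips stand 14 mm ahead of it and the grasp point (between the pads) lies 5 mm behind it (r.nose_length is the z of the fingertips in the tool frame, in m); z points along the fingers, y is the line along which they close (so a half turn about z gives the same grasp; the last joint's range is limited). The gripper opens to 88 mm and grips with 3 to 60 N. Pads are 18 mm wide; open, the fingers measure 123 mm over their backs; the gripper's body (75 mm by 187 mm) begins 45 mm behind the grasp point.
Start: joints at [-1.162, 0.264, 1.604, -0, 1.274, -0.037], TCP at [0.291, -0.609, 0.253] pointing down, gripper open.
Joint ranges: [-2.63, 2.63], [-0.94, 2.18], [0.31, 2.57], [-1.31, 4.45], [0, 2.66], [-2.55, 2.55]. Speed limits (rad/s): [2.57, 2.57, 3.14, 3.14, 3.14, 3.14].

### API

Orientations are given as [roll, pitch, yaw] about the fixed x, y, z axes, in that order (R = Rz(yaw) Ry(pitch) Rx(roll)).
In Python, from workcell import r, optics gives the robot as it stands.
- The arm moves only by the shell command python3 -m crank 'ROWS' [OPENING] [FORCE]. ROWS is JSON, a list of rows, each an object with "linear": the shift along the world's x, y, z in m, a list of three; "rotation": the turn, a rotation vector about the world's x, y, z in degrees, a list of three. In form: [{"linear": [tx, ty, tz], "rotation": [rx, ry, rz]}, ...]. A call has exactly 10 rows; each row is the pose to reach, as a shift and turn from the pose commanded when the call began; what a row does not reach only later rows make up. A row lasts 1/10 s, in which the tool goes at most 50 mm and 8.59 degrees, less where a joint would pass 70% of its speed; a pose out of reach is approached as far as the arm can. A call with a gripper value outside its range is refused whole. OPENING is the gripper's target within -1 to 1 (shut at 1, half-way at 0, fully open at -1), set as the call begins (- or left out, the last holds). The fingers move at their own pace and stop on an object; FORCE is the grip in N (left out, the last holds). Time passes only in rows, so rows that repeat a pose let the fingers close, or fill a call up. It gives the time, the measured TCP pose, the force, the opening and the grip force at its end, in the units of the state.
- r.sense(): the state, without advancing time (a new reading comes with each control period).
- optics.get_image(name): name is "scene" or "top" or "wrist"; returns a dict with "image" (384x512x3 uint8, red, green, blue), "z_map" (384x512 float32, m along the optical axis (not along the pixel's ray), 0 where there is no reading), "intrinsics" (3x3 intrinsics, pixels), "rvec" (rotation vector, rad) and "tvec" (3), from world to camera coordinates, as OpenCV has them; the wrist camera has in their place "hand_eye" (4x4, takes a point from camera to tool coordinates, whose origin is the TCP and whose axes are the flange's). Camera axes: x right, y down, z forward; pixel columns grow to the right and rows downward; lengths in m; the calibration is good to about 2 mm. A picture is of the moment at which its call begins: read the wrist's pose just before it.
- r.finish_job(): hands the job in; it is judged then, once.
The state is a dict: "t": time; "joints": joint angles; "joint_velocities": joint speeds; "joint_torque": joint torques, N m; "position": TCP position; "eef_rot": TCP orientation; "wrist_force": force on the tool from outside, world axes, zero at the start; "torque": the same for the moment, N m; "gripper_width": finger opening in m; "grasp_force": force on a finger pad.
Only numpy, scipy, OpenCV 4.12 (cv2) and the standard library are available. Lean on these libraries where they do the work, as an engineer would, in place of code of your own. Each camera call takes 0.05 s, during which the arm holds its last target. There are 200 camera calls.

## Working session

There is one attempt and no reset: what is moved stays moved. The work goes in short steps, Python scripts to look and compute and a shell command to move; the robot and the scene stay as the last step left them, time stands still between calls to the robot, and variables do not carry over. Pictures are saved under pics/ and viewed, at most 10 in all, crops included, and the job is handed in when it is done.

```bash
mkdir -p pics; cat > h.py <<'E'
import numpy as np, cv2
from workcell import r, optics
from scipy.spatial.transform import Rotation as R
def cloud(name):
    s=r.sense(); d=optics.get_image(name); z=d["z_map"]; K=np.array(d["intrinsics"])
    v,u=np.indices(z.shape)
    P=np.stack([(u-K[0,2])/K[0,0]*z,(v-K[1,2])/K[1,1]*z,z],-1)
    if "rvec" in d:
        Rm=cv2.Rodrigues(np.array(d["rvec"],float))[0]; W=(P-np.array(d["tvec"]).reshape(3))@Rm
    else:
        H=np.array(d["hand_eye"]); P=P@H[:3,:3].T+H[:3,3]
        W=P@R.from_euler('xyz',s["eef_rot"]).as_matrix().T+np.array(s["position"])
    W[z==0]=np.nan
    return d["image"],W
def save(img,fn): cv2.imwrite("pics/"+fn,img[:,:,::-1])
E
python3 - <<'E'
from h import *
for n in("scene","top"):
    im,W=cloud(n); np.savez(n+"0.npz",im=im,W=W); save(im,n+"0.png")
s=r.sense(); print({k:np.round(v,3) for k,v in s.items()})
E
```

```text
{'t': np.float64(0.1), 'joints': array([-1.162,  0.265,  1.605, -0.   ,  1.274, -0.037]), 'joint_velocities': array([ 0.001, -0.002, -0.004, -0.001, -0.001, -0.   ]), 'joint_torque': array([ 0.0000e+00, -5.0362e+01, -3.5807e+01,  7.3000e-02,  2.3000e-02,
       -0.0000e+00]), 'position': array([ 0.291, -0.608,  0.252]), 'eef_rot': array([-3.14 , -0.   ,  0.446]), 'wrist_force': array([ 1.038, -0.321, -0.061]), 'torque': array([ 0.003,  0.015, -0.025]), 'grasp_force': np.float64(0.0), 'gripper_width': np.float64(0.088)}
```

View pics/scene0.png

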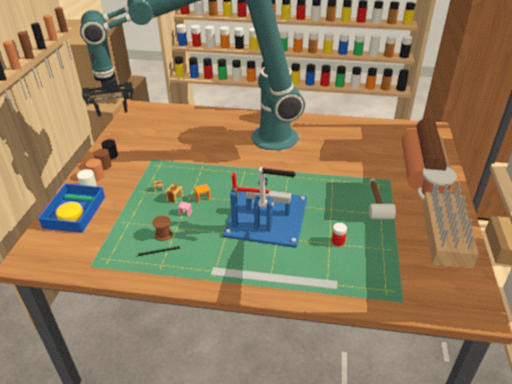

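View pics/top0.png

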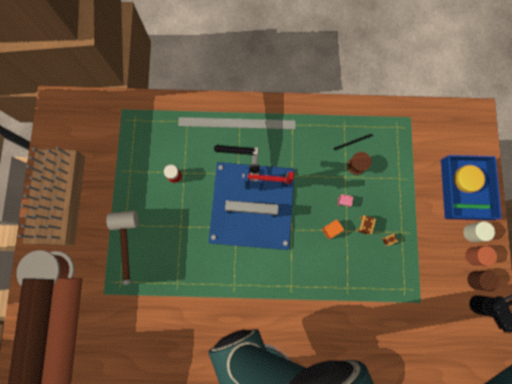

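The scene view shows the press at about (265,205). In the top view, the bar is at about (251,208) and the red catch at (270,179). The larger brass cuff is at (368,225) and the smaller one at (390,239). The orange one is at (334,229) and the pink one at (345,200).

```bash
python3 - <<'E'
from h import *
d=np.load("top0.npz"); im,W=d["im"],d["W"]
def box(u0,u1,v0,v1,zlo,zhi,name):
    S=W[v0:v1,u0:u1]; m=(S[...,2]>zlo)&(S[...,2]<zhi)
    p=S[m]; 
    if len(p)<5: print(name,len(p));return
    (c,sz,a)=cv2.minAreaRect(p[:,:2].astype(np.float32)*1000)
    print(name,len(p),"c",np.round(c),"size",np.round(sz),"ang",round(a,1),"z",np.round(np.percentile(p[:,2],[5,50,95]),4), "mean",p.mean(0).round(4))
box(355,381,211,238,.035,.06,"cuff")
box(383,400,230,248,.015,.06,"small")
box(322,346,218,240,.02,.06,"orange")
box(215,290,190,225,.085,.115,"bar")
box(205,300,155,255,.01,.022,"base")
box(210,260,140,160,.2,.4,"handle")
box(245,300,165,190,.15,.3,"catch")
a=cv2.resize(im[135:255,200:410],None,fx=3.8,fy=3.8,interpolation=cv2.INTER_CUBIC)
save(a,"crop0.png")
E
```

```text
cuff 208 c [ 488. -325.] size [42. 49.] ang 72.2 z [0.0421 0.0474 0.0512] mean [ 0.4878 -0.3238  0.0473]
small 108 c [ 444. -403.] size [27. 36.] ang 25.7 z [0.0208 0.0317 0.0354] mean [ 0.4437 -0.4005  0.0305]
orange 222 c [ 472. -218.] size [40. 50.] ang 32.8 z [0.0317 0.0474 0.0514] mean [ 0.471  -0.2165  0.0463]
bar 510 c [526.  41.] size [159.  28.] ang 86.8 z [0.0939 0.0994 0.103 ] mean [0.5247 0.0412 0.099 ]
base 5174 c [546.  40.] size [260. 270.] ang 86.7 z [0.0112 0.0146 0.0185] mean [0.5322 0.0441 0.0147]
handle 363 c [646.  84.] size [114.  23.] ang 85.3 z [0.2735 0.2897 0.2933] mean [0.6444 0.0804 0.2878]
catch 387 c [614. -12.] size [126.  45.] ang 83.9 z [0.1619 0.1737 0.2291] mean [ 0.6039 -0.0099  0.1891]
```

View pics/crop0.png

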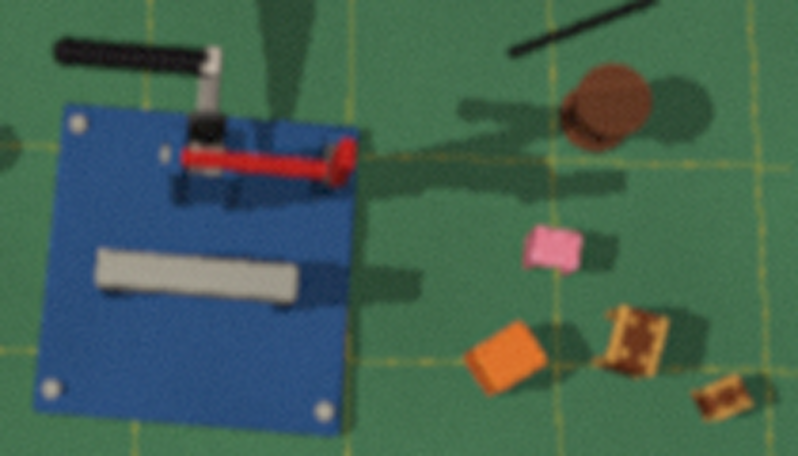

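The larger brass cuff is at (0.488, -0.325) with yaw of about -18°. The bar's middle is at (0.526, 0.041) and the press yaw is about -3.2°. In the crop, the cuff (635,340) shows its leather band. I'll move above it and look with the wrist camera.

```bash
python3 -m crank '[{"linear":[0.02,0.028,0],"rotation":[0,0,-5]},{"linear":[0.045,0.065,-0.01],"rotation":[0,0,-10]},{"linear":[0.07,0.1,-0.02],"rotation":[0,0,-16]},{"linear":[0.095,0.137,-0.03],"rotation":[0,0,-22]},{"linear":[0.12,0.172,-0.04],"rotation":[0,0,-28]},{"linear":[0.145,0.208,-0.05],"rotation":[0,0,-34]},{"linear":[0.17,0.244,-0.05],"rotation":[0,0,-39]},{"linear":[0.188,0.27,-0.05],"rotation":[0,0,-42]},{"linear":[0.197,0.283,-0.05],"rotation":[0,0,-43.4]},{"linear":[0.197,0.283,-0.05],"rotation":[0,0,-43.4]}]' -1
python3 - <<'E'
from h import *
s=r.sense(); print(np.round(s["position"],4),np.round(s["eef_rot"],3))
im,W=cloud("wrist"); save(im,"w1.png")
m=(W[...,2]>.038)&(W[...,2]<.06)
n,l,st,c=cv2.connectedComponentsWithStats(m.astype(np.uint8))
for i in range(1,n):
    if st[i,4]>300:
        p=W[l==i]; print(st[i],p.mean(0).round(4),cv2.minAreaRect((p[:,:2]*1000).astype(np.float32)),np.percentile(p[:,2],[5,50,95]).round(4))
E
```

```text
t: 1.1
position: [0.4888, -0.3239, 0.2022]
eef_rot: [-3.141, 0.001, -0.308]
wrist_force: [-0.6, -0.9, -0.2]
gripper_width: 0.0882
grasp_force: 0.0
[ 0.4888 -0.3239  0.2022] [-3.141e+00  1.000e-03 -3.080e-01]
[ 233  150   45   55 2370] [ 0.4897 -0.3262  0.0475] ((488.1639404296875, -325.806396484375), (40.07807540893555, 49.6124153137207), 72.749267578125) [0.046  0.0476 0.0491]
[ 123  194   64   54 1456] [ 0.4791 -0.2273  0.047 ] ((472.445556640625, -220.39048767089844), (39.88746643066406, 49.08961486816406), 32.62043380737305) [0.0417 0.0474 0.0489]
```

View pics/w1.png

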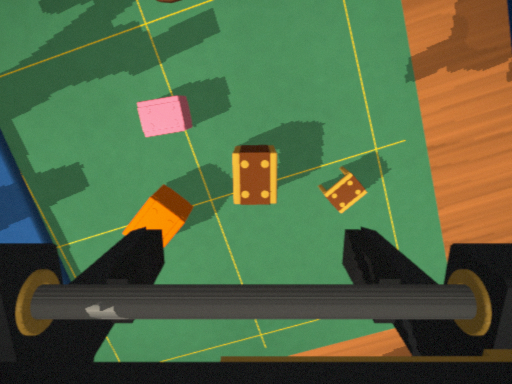

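The wrist view shows the leather-faced cuff at (255,177), with its brass rims facing the fingers. The grasp is aligned, so I'll descend and grip the crown's end faces.

```bash
python3 -m crank '[{"linear":[0,0,-0.03],"rotation":[0,0,0]},{"linear":[0,0,-0.06],"rotation":[0,0,0]},{"linear":[0,0,-0.09],"rotation":[0,0,0]},{"linear":[0,0,-0.115],"rotation":[0,0,0]},{"linear":[0,0,-0.135],"rotation":[0,0,0]},{"linear":[0,0,-0.145],"rotation":[0,0,0]},{"linear":[0,0,-0.152],"rotation":[0,0,0]},{"linear":[0,0,-0.152],"rotation":[0,0,0]},{"linear":[0,0,-0.152],"rotation":[0,0,0]},{"linear":[0,0,-0.152],"rotation":[0,0,0]}]' -1 && python3 -m crank '[{"linear":[0,0,0],"rotation":[0,0,0]},{"linear":[0,0,0],"rotation":[0,0,0]},{"linear":[0,0,0],"rotation":[0,0,0]},{"linear":[0,0,0],"rotation":[0,0,0]},{"linear":[0,0,0],"rotation":[0,0,0]},{"linear":[0,0,0],"rotation":[0,0,0]},{"linear":[0,0,0],"rotation":[0,0,0]},{"linear":[0,0,0],"rotation":[0,0,0]},{"linear":[0,0,0],"rotation":[0,0,0]},{"linear":[0,0,0],"rotation":[0,0,0]}]' 1 25
```

```text
t: 2.15
position: [0.4889, -0.3268, 0.052]
eef_rot: [3.141, -0.002, -0.312]
wrist_force: [0.7, -0.6, 0.2]
gripper_width: 0.0878
grasp_force: 0.0
t: 3.15
position: [0.488, -0.326, 0.0507]
eef_rot: [-3.141, 0.0, -0.312]
wrist_force: [0.4, 0.6, 0.6]
gripper_width: 0.0393
grasp_force: 25.0
```

```bash
python3 -m crank '[{"linear":[0,0,0.015],"rotation":[0,0,0]},{"linear":[0,0,0.045],"rotation":[0,0,0]},{"linear":[0,0,0.085],"rotation":[0,0,0]},{"linear":[0,0,0.12],"rotation":[0,0,0]},{"linear":[0,0.01,0.145],"rotation":[0,0,1]},{"linear":[0.002,0.03,0.15],"rotation":[0,0,2]},{"linear":[0.006,0.06,0.15],"rotation":[0,0,4]},{"linear":[0.01,0.095,0.15],"rotation":[0,0,5]},{"linear":[0.014,0.13,0.15],"rotation":[0,0,6]},{"linear":[0.018,0.165,0.15],"rotation":[0,0,7]}]' && python3 -m crank '[{"linear":[0.003,0.035,0],"rotation":[0,0,1]},{"linear":[0.007,0.07,0],"rotation":[0,0,2.5]},{"linear":[0.011,0.105,0],"rotation":[0,0,4]},{"linear":[0.014,0.14,0],"rotation":[0,0,5.5]},{"linear":[0.017,0.17,0],"rotation":[0,0,6.5]},{"linear":[0.019,0.19,0],"rotation":[0,0,7.3]},{"linear":[0.02,0.2,0],"rotation":[0,0,7.6]},{"linear":[0.02,0.202,0],"rotation":[0,0,7.6]},{"linear":[0.02,0.202,0],"rotation":[0,0,7.6]},{"linear":[0.02,0.202,0],"rotation":[0,0,7.6]}]'
python3 - <<'E'
from h import *
s=r.sense(); print(np.round(s["position"],4),np.round(s["eef_rot"],3))
im,W=cloud("wrist"); a=im
im2,W2=cloud("scene"); b=cv2.resize(im2[140:250,200:340],(512,384),interpolation=cv2.INTER_CUBIC)
save(cv2.resize(np.hstack([a,b]),(800,300)),"p1.png")
m=(W[...,2]>.093)&(W[...,2]<.106)
n,l,st,c=cv2.connectedComponentsWithStats(m.astype(np.uint8))
for i in range(1,n):
    if st[i,4]>300:
        p=W[l==i]; print(st[i],p.mean(0).round(4),cv2.minAreaRect((p[:,:2]*1000).astype(np.float32)),np.percentile(p[:,2],[5,50,95]).round(4))
E
```

```text
t: 4.15
position: [0.5059, -0.1598, 0.2017]
eef_rot: [3.141, -0.001, -0.189]
wrist_force: [0.2, -0.1, -2.2]
gripper_width: 0.0391
grasp_force: 25.0
t: 5.15
position: [0.526, 0.0401, 0.2008]
eef_rot: [3.141, 0.0, -0.058]
wrist_force: [0.7, 0.9, -1.5]
gripper_width: 0.0394
grasp_force: 25.0
[0.526  0.0401 0.2008] [ 3.141  0.    -0.058]
[ 146  176  214   37 5125] [0.5281 0.0398 0.0988] ((525.9652709960938, 40.12362289428711), (159.9648895263672, 27.966819763183594), 86.6704330444336) [0.0963 0.099  0.1002]
```

View pics/p1.png

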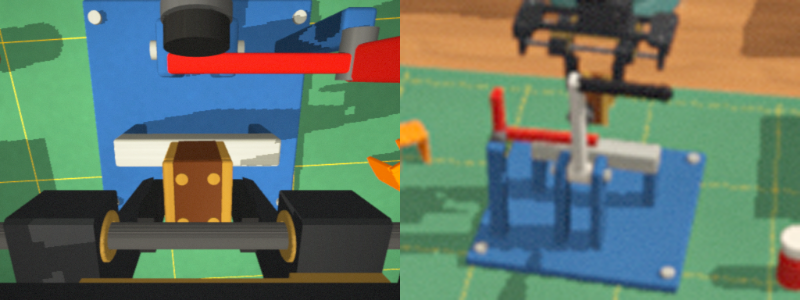

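The cuff is held level over the bar. In the wrist view its crown is at (200,180) and the bar at (195,150). The measured bar centre is (0.526, 0.040), which matches the tool. Next I'll lower it.

```bash
python3 -m crank '[{"linear":[0,0,-0.01],"rotation":[0,0,0]},{"linear":[0,0,-0.02],"rotation":[0,0,0]},{"linear":[0,0,-0.03],"rotation":[0,0,0]},{"linear":[0,0,-0.04],"rotation":[0,0,0]},{"linear":[0,0,-0.05],"rotation":[0,0,0]},{"linear":[0,0,-0.055],"rotation":[0,0,0]},{"linear":[0,0,-0.06],"rotation":[0,0,0]},{"linear":[0,0,-0.065],"rotation":[0,0,0]},{"linear":[0,0,-0.07],"rotation":[0,0,0]},{"linear":[0,0,-0.07],"rotation":[0,0,0]}]'; python3 - <<'E'
from h import *
im,W=cloud("wrist"); im2,W2=cloud("scene")
# crown points: height and extent near tool
m=(W[...,2]>.115)&(W[...,2]<.14)&(abs(W[...,0]-.526)<.035)&(abs(W[...,1]-.04)<.017)
p=W[m]; print(len(p)); A=np.c_[p[:,:2]-[.526,.04],np.ones(len(p))]; print(np.linalg.lstsq(A,p[:,2],rcond=None)[0], p[:,0].min(),p[:,0].max())
E
```

```text
t: 6.25
position: [0.5256, 0.041, 0.13]
eef_rot: [3.142, 0.001, -0.057]
wrist_force: [-0.0, -0.1, -2.1]
gripper_width: 0.0397
grasp_force: 25.0
6453
[-0.0690118   0.01226785  0.12724343] 0.510587282472934 0.5513188663057939
```

```bash
python3 -m crank '[{"linear":[0,0,-0.004],"rotation":[0,0,0]},{"linear":[0,0,-0.008],"rotation":[0,0,0]},{"linear":[0,0,-0.011],"rotation":[0,0,0]},{"linear":[0,0,-0.013],"rotation":[0,0,0]},{"linear":[0,0,-0.013],"rotation":[0,0,0]},{"linear":[0,0,-0.013],"rotation":[0,0,0]},{"linear":[0,0,-0.013],"rotation":[0,0,0]},{"linear":[0,0,-0.013],"rotation":[0,0,0]},{"linear":[0,0,-0.013],"rotation":[0,0,0]},{"linear":[0,0,-0.013],"rotation":[0,0,0]}]' && python3 -m crank '[{"linear":[0,0,0],"rotation":[0,0,0]},{"linear":[0,0,0],"rotation":[0,0,0]},{"linear":[0,0,0],"rotation":[0,0,0]},{"linear":[0,0,0],"rotation":[0,0,0]},{"linear":[0,0,0],"rotation":[0,0,0]},{"linear":[0,0,0],"rotation":[0,0,0]},{"linear":[0,0,0.01],"rotation":[0,0,0]},{"linear":[0,0,0.04],"rotation":[0,0,0]},{"linear":[0,0,0.075],"rotation":[0,0,0]},{"linear":[0,0,0.1],"rotation":[0,0,0]}]' -1
python3 - <<'E'
from h import *
im,W=cloud("wrist"); save(im,"p2.png")
m=(W[...,2]>.1025)&(W[...,2]<.14)&(abs(W[...,0]-.526)<.05)&(abs(W[...,1]-.04)<.05)
p=W[m].astype(float); A=np.c_[p[:,:2]-[.526,.04],np.ones(len(p))]; print(len(p),np.linalg.lstsq(A,p[:,2],rcond=None)[0]);print(cv2.minAreaRect((p[:,:2]*1000).astype(np.float32)))
E
```

```text
t: 7.35
position: [0.5261, 0.041, 0.1178]
eef_rot: [-3.142, -0.0, -0.057]
wrist_force: [-0.1, 0.1, -1.0]
gripper_width: 0.0394
grasp_force: 25.0
t: 8.35
position: [0.5268, 0.041, 0.2207]
eef_rot: [-3.141, -0.003, -0.057]
wrist_force: [-0.9, -0.6, -0.4]
gripper_width: 0.0881
grasp_force: 0.0
2990 [-0.00259244 -0.00118004  0.10569385]
((526.5236206054688, 40.87995910644531), (39.565433502197266, 49.00667953491211), 87.96639251708984)
```

View pics/p2.png

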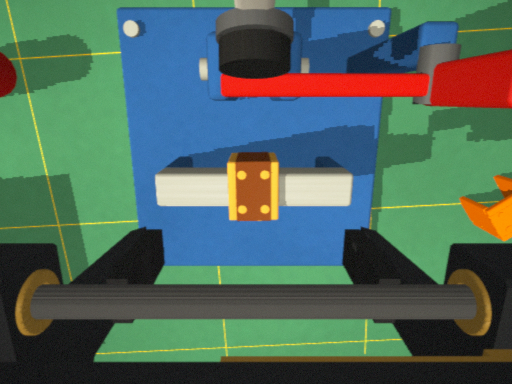

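The wrist view shows the cuff seated astride the bar at (253,187). Its crown is level at 105.7 mm and centred to within 1 mm. The catch tab is next: I'll close the fingers, rise, turn 90° and move to its +y side.

```bash
python3 -m crank '[{"linear":[0,0,0.03],"rotation":[0,0,2]},{"linear":[0,0,0.07],"rotation":[0,0,8]},{"linear":[0,0,0.11],"rotation":[0,0,16]},{"linear":[0,-0.01,0.135],"rotation":[0,0,24]},{"linear":[0,-0.02,0.14],"rotation":[0,0,32]},{"linear":[0,-0.03,0.14],"rotation":[0,0,40]},{"linear":[0,-0.04,0.14],"rotation":[0,0,48]},{"linear":[0,-0.05,0.14],"rotation":[0,0,56]},{"linear":[0,-0.06,0.14],"rotation":[0,0,64]},{"linear":[0,-0.06,0.14],"rotation":[0,0,72]}]' 1 20 && python3 -m crank '[{"linear":[0.01,-0.003,0],"rotation":[0,0,6]},{"linear":[0.025,-0.006,0],"rotation":[0,0,12]},{"linear":[0.04,-0.01,0],"rotation":[0,0,16]},{"linear":[0.055,-0.014,0],"rotation":[0,0,18]},{"linear":[0.07,-0.017,0],"rotation":[0,0,18]},{"linear":[0.074,-0.017,-0.01],"rotation":[0,0,18]},{"linear":[0.074,-0.017,-0.03],"rotation":[0,0,18]},{"linear":[0.074,-0.017,-0.05],"rotation":[0,0,18]},{"linear":[0.074,-0.017,-0.06],"rotation":[0,0,18]},{"linear":[0.074,-0.017,-0.06],"rotation":[0,0,18]}]'
python3 - <<'E'
from h import *
im,W=cloud("wrist"); i2,W2=cloud("top")
for im,W in((im,W),(i2,W2)):
    h=cv2.cvtColor(im,cv2.COLOR_RGB2HSV); m=((h[...,0]<5)|(h[...,0]>174))&(h[...,1]>180)
    for lo,hi in((.15,.2),(.205,.235)):
        p=W[m&(W[...,2]>lo)&(W[...,2]<hi)&(abs(W[...,0]-.6)<.07)&(W[...,1]>-.12)&(W[...,1]<.1)]
        if len(p): print(lo,len(p),np.percentile(p,[3,50,97],axis=0).round(4).tolist())
E
```

```text
t: 9.4
position: [0.5259, -0.02, 0.3578]
eef_rot: [3.141, 0.0, 1.204]
wrist_force: [0.2, -0.2, -0.2]
gripper_width: 0.0104
grasp_force: 0.0
t: 10.4
position: [0.5984, -0.0358, 0.2951]
eef_rot: [-3.137, -0.0, 1.514]
wrist_force: [0.2, 0.2, 0.7]
gripper_width: 0.0005
grasp_force: 0.0
0.15 2164 [[0.5915, -0.0594, 0.1692], [0.6008, -0.0129, 0.1722], [0.6067, 0.05, 0.1956]]
0.205 13 [[0.6049, 0.0229, 0.2053], [0.6056, 0.0398, 0.209], [0.6073, 0.0491, 0.2154]]
0.15 55 [[0.5873, -0.0623, 0.1654], [0.5993, -0.0372, 0.1718], [0.6069, 0.0502, 0.191]]
0.205 4 [[0.5871, -0.0646, 0.2076], [0.5874, -0.0614, 0.2101], [0.5903, -0.0596, 0.2211]]
```

```bash
python3 -m crank '[{"linear":[0,0,-0.02],"rotation":[0,0,0]},{"linear":[0,0,-0.045],"rotation":[0,0,0]},{"linear":[0,0,-0.07],"rotation":[0,0,0]},{"linear":[0,0,-0.085],"rotation":[0,0,0]},{"linear":[0,0,-0.091],"rotation":[0,0,0]},{"linear":[0,0,-0.091],"rotation":[0,0,0]},{"linear":[0,-0.004,-0.091],"rotation":[0,0,0]},{"linear":[0,-0.008,-0.091],"rotation":[0,0,0]},{"linear":[0,-0.012,-0.091],"rotation":[0,0,0]},{"linear":[0,-0.014,-0.091],"rotation":[0,0,0]}]' && python3 -m crank '[{"linear":[0,-0.003,0],"rotation":[0,0,0]},{"linear":[0,-0.006,0],"rotation":[0,0,0]},{"linear":[0,-0.009,0],"rotation":[0,0,0]},{"linear":[-0.001,-0.012,-0.001],"rotation":[0,0,0]},{"linear":[-0.001,-0.015,-0.002],"rotation":[0,0,0]},{"linear":[-0.001,-0.018,-0.003],"rotation":[0,0,0]},{"linear":[-0.001,-0.021,-0.004],"rotation":[0,0,0]},{"linear":[-0.001,-0.024,-0.004],"rotation":[0,0,0]},{"linear":[-0.002,-0.027,-0.004],"rotation":[0,0,0]},{"linear":[-0.002,-0.027,-0.004],"rotation":[0,0,0]}]'
```

```text
t: 11.5
position: [0.6007, -0.0501, 0.2079]
eef_rot: [3.14, -0.001, 1.513]
wrist_force: [0.6, 2.7, 1.9]
gripper_width: 0.0002
grasp_force: 1.5
t: 12.5
position: [0.5974, -0.0775, 0.2022]
eef_rot: [-3.14, 0.0, 1.514]
wrist_force: [-0.1, 0.8, -0.1]
gripper_width: 0.0002
grasp_force: 0.4
```

```bash
python3 -m crank '[{"linear":[0,-0.002,0],"rotation":[0,0,0]},{"linear":[0,-0.004,0],"rotation":[0,0,0]},{"linear":[0,-0.006,0],"rotation":[0,0,0]},{"linear":[0,-0.008,0],"rotation":[0,0,0]},{"linear":[-0.001,-0.01,0],"rotation":[0,0,0]},{"linear":[-0.001,-0.012,0],"rotation":[0,0,0]},{"linear":[-0.001,-0.013,0],"rotation":[0,0,0]},{"linear":[-0.001,-0.014,0],"rotation":[0,0,0]},{"linear":[-0.001,-0.015,0],"rotation":[0,0,0]},{"linear":[-0.001,-0.015,0],"rotation":[0,0,0]}]'
python3 - <<'E'
from h import *
for n in("scene","top"):
    im,W=cloud(n)
    h=cv2.cvtColor(im,cv2.COLOR_RGB2HSV); m=((h[...,0]<5)|(h[...,0]>174))&(h[...,1]>170)&(W[...,2]>.14)&(abs(W[...,0]-.6)<.05)&(W[...,1]>-.16)&(W[...,1]<.1)
    p=W[m]
    if len(p)>5:
        print(n,len(p),np.percentile(p,[2,50,98],axis=0).round(4).tolist())
        q=p[p[:,1]>-.05]; 
        if len(q)>5: print(np.degrees(np.arctan2(q[:,2]-.163,q[:,1]+.064)).round(0)[:25])
E
```

```text
t: 13.5
position: [0.5971, -0.0917, 0.2029]
eef_rot: [3.142, -0.001, 1.514]
wrist_force: [-0.6, 3.5, 2.4]
gripper_width: -0.0
grasp_force: 1.6
scene 103 [[0.5927, -0.1088, 0.1752], [0.6034, -0.0536, 0.196], [0.6088, -0.012, 0.2706]]
[65. 63. 67. 66. 64. 63. 66. 65. 63. 67. 65. 64. 66. 64. 63. 67. 65. 63.
 68. 66. 64. 67. 65. 68. 65.]
top 58 [[0.5935, -0.0387, 0.2186], [0.5976, -0.0208, 0.2592], [0.605, -0.0067, 0.2714]]
[60. 63. 64. 65. 61. 63. 63. 65. 66. 66. 61. 62. 64. 65. 66. 66. 67. 61.
 62. 63. 65. 67. 66. 67. 67.]
```

```bash
python3 -m crank '[{"linear":[0,-0.001,0],"rotation":[0,0,0]},{"linear":[0,-0.002,0],"rotation":[0,0,0]},{"linear":[0,-0.003,0],"rotation":[0,0,0]},{"linear":[0,-0.003,0],"rotation":[0,0,0]},{"linear":[0,-0.004,0],"rotation":[0,0,0]},{"linear":[0,-0.004,0],"rotation":[0,0,0]},{"linear":[0,-0.004,0],"rotation":[0,0,0]},{"linear":[0,-0.004,0],"rotation":[0,0,0]},{"linear":[0,-0.004,0],"rotation":[0,0,0]},{"linear":[0,-0.004,0],"rotation":[0,0,0]}]'
```

```text
t: 14.6
position: [0.5973, -0.0939, 0.2035]
eef_rot: [3.141, -0.004, 1.514]
wrist_force: [-0.7, 8.6, 4.3]
gripper_width: 0.0006
grasp_force: 4.4
```

The catch is against its stop: the fitted angle is 1.1 rad and the reaction force is rising. I'll retreat and go above the handle.

```bash
python3 -m crank '[{"linear":[0,0.004,0],"rotation":[0,0,0]},{"linear":[0,0.008,0.002],"rotation":[0,0,0]},{"linear":[0,0.009,0.02],"rotation":[0,0,0]},{"linear":[0,0.009,0.055],"rotation":[0,0,0]},{"linear":[0,0.009,0.095],"rotation":[0,0,0]},{"linear":[0,0.009,0.13],"rotation":[0,0,0]},{"linear":[0,0.009,0.155],"rotation":[0,0,0]},{"linear":[0.005,0.02,0.16],"rotation":[0,0,0]},{"linear":[0.01,0.04,0.16],"rotation":[0,0,0]},{"linear":[0.015,0.065,0.16],"rotation":[0,0,0]}]' && python3 -m crank '[{"linear":[0.007,0.03,0],"rotation":[0,0,0]},{"linear":[0.015,0.06,0],"rotation":[0,0,0]},{"linear":[0.022,0.085,0],"rotation":[0,0,0]},{"linear":[0.029,0.107,0],"rotation":[0,0,0]},{"linear":[0.034,0.12,0],"rotation":[0,0,0]},{"linear":[0.036,0.123,0],"rotation":[0,0,0]},{"linear":[0.036,0.124,0],"rotation":[0,0,0]},{"linear":[0.036,0.124,0],"rotation":[0,0,0]},{"linear":[0.036,0.124,0],"rotation":[0,0,0]},{"linear":[0.036,0.124,0],"rotation":[0,0,0]}]' -1 
python3 - <<'E'
from h import *
print(np.round(r.sense()["position"],4))
im,W=cloud("wrist"); i2,W2=cloud("scene")
b=cv2.resize(i2[140:250,200:340],(512,384),interpolation=cv2.INTER_CUBIC)
save(cv2.resize(np.hstack([im,b]),(800,300)),"l1.png")
g=im.max(2)
for a,Q in((im,W),(i2,W2)):
    p=Q[(a.max(2)<70)&(Q[...,2]>.268)&(Q[...,2]<.3)&(abs(Q[...,0]-.647)<.04)&(abs(Q[...,1]-.09)<.07)]
    if len(p)>10: print(len(p),np.percentile(p,[2,50,98],axis=0).round(4).tolist(),cv2.minAreaRect((p[:,:2]*1000).astype(np.float32)))
E
```

```text
t: 15.6
position: [0.612, -0.0309, 0.3611]
eef_rot: [-3.14, 0.001, 1.512]
wrist_force: [0.7, -0.0, 0.3]
gripper_width: 0.0005
grasp_force: 0.0
t: 16.6
position: [0.648, 0.0921, 0.3629]
eef_rot: [3.141, 0.0, 1.513]
wrist_force: [0.6, -0.8, 1.2]
gripper_width: 0.0782
grasp_force: 0.0
[0.648  0.0921 0.3629]
4058 [[0.6375, 0.0403, 0.2846], [0.6474, 0.0951, 0.2902], [0.6574, 0.1397, 0.2924]] ((647.6220092773438, 88.97056579589844), (106.2767333984375, 20.013973236083984), 87.28545379638672)
124 [[0.6465, 0.0401, 0.2826], [0.6538, 0.0908, 0.2902], [0.6599, 0.1346, 0.2969]] ((653.3024291992188, 88.63562774658203), (97.89580535888672, 15.79098892211914), 89.79319763183594)
```

View pics/l1.png

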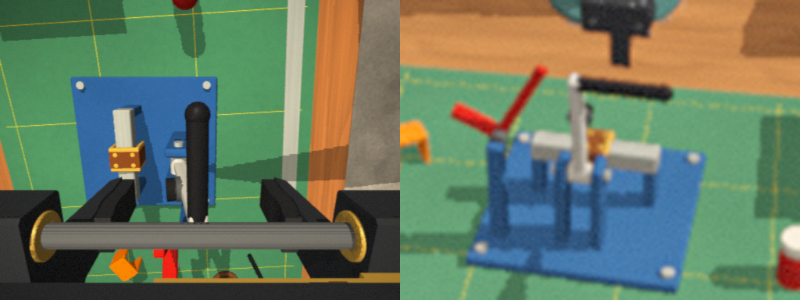

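The wrist pane shows the handle at (197,165), between the fingers. The scene pane shows the catch swung open at (505,105), and the cuff still on the bar. I'll descend and pinch the handle.

```bash
python3 -m crank '[{"linear":[0,0,-0.02],"rotation":[0,0,0]},{"linear":[0,0.001,-0.04],"rotation":[0,0,0]},{"linear":[0,0.001,-0.06],"rotation":[0,0,0]},{"linear":[0,0.001,-0.075],"rotation":[0,0,0]},{"linear":[0,0.001,-0.084],"rotation":[0,0,0]},{"linear":[0,0.001,-0.085],"rotation":[0,0,0]},{"linear":[0,0.001,-0.085],"rotation":[0,0,0]},{"linear":[0,0.001,-0.085],"rotation":[0,0,0]},{"linear":[0,0.001,-0.085],"rotation":[0,0,0]},{"linear":[0,0.001,-0.085],"rotation":[0,0,0]}]' && python3 -m crank '[{"linear":[0,0,0],"rotation":[0,0,0]},{"linear":[0,0,0],"rotation":[0,0,0]},{"linear":[0,0,0],"rotation":[0,0,0]},{"linear":[0,0,0],"rotation":[0,0,0]},{"linear":[0,0,0],"rotation":[0,0,0]},{"linear":[0,0,0],"rotation":[0,0,0]},{"linear":[0,0,0],"rotation":[0,0,0]},{"linear":[0,0,0],"rotation":[0,0,0]},{"linear":[0,0,0],"rotation":[0,0,0]},{"linear":[0,0,0],"rotation":[0,0,0]}]' 1 45
python3 - <<'E'
import numpy as np
from workcell import r
p=np.array(r.sense()["position"]);print(p.round(4))
ux=np.array([.9984,-.0567])
# shifts from a0=1.75
f=lambda a: np.r_[(-.160*(np.cos(a)-np.cos(1.75)))*ux,.160*(np.sin(a)-np.sin(1.75))]
for a in np.r_[np.arange(1.75,0,-.0875),0,-.02]: print(round(a,3),f(a).round(4))
E
```

```text
t: 17.7
position: [0.6484, 0.094, 0.2786]
eef_rot: [3.14, -0.0, 1.514]
wrist_force: [0.7, -0.3, 0.0]
gripper_width: 0.088
grasp_force: 0.0
t: 18.7
position: [0.6478, 0.094, 0.2777]
eef_rot: [-3.141, 0.0, 1.514]
wrist_force: [-1.0, 0.4, 0.8]
gripper_width: 0.0185
grasp_force: 44.7
[0.6478 0.094  0.2777]
1.75 [-0.  0.  0.]
1.662 [-0.0138  0.0008  0.0019]
1.575 [-0.0278  0.0016  0.0026]
1.488 [-0.0418  0.0024  0.002 ]
1.4 [-0.0556  0.0032  0.0002]
1.313 [-0.0693  0.0039 -0.0027]
1.225 [-0.0826  0.0047 -0.0069]
1.138 [-0.0955  0.0054 -0.0122]
1.05 [-0.108   0.0061 -0.0187]
0.963 [-0.1198  0.0068 -0.0261]
0.875 [-0.1309  0.0074 -0.0346]
0.788 [-0.1412  0.008  -0.0441]
0.7 [-0.1507  0.0086 -0.0544]
0.613 [-0.1592  0.009  -0.0655]
0.525 [-0.1667  0.0095 -0.0772]
0.438 [-0.1732  0.0098 -0.0896]
0.35 [-0.1785  0.0101 -0.1026]
0.263 [-0.1827  0.0104 -0.1159]
0.175 [-0.1858  0.0106 -0.1296]
0.088 [-0.1876  0.0107 -0.1435]
0.0 [-0.1882  0.0107 -0.1574]
-0.02 [-0.1882  0.0107 -0.1606]
```

```bash
python3 -m crank '[{"linear":[-0.0138,0.0008,0.0019],"rotation":[0,0,0]},{"linear":[-0.0278,0.0016,0.0026],"rotation":[0,0,0]},{"linear":[-0.0418,0.0024,0.002],"rotation":[0,0,0]},{"linear":[-0.0556,0.0032,0.0002],"rotation":[0,0,0]},{"linear":[-0.0693,0.0039,-0.0027],"rotation":[0,0,0]},{"linear":[-0.0826,0.0047,-0.0069],"rotation":[0,0,0]},{"linear":[-0.0955,0.0054,-0.0122],"rotation":[0,0,0]},{"linear":[-0.108,0.0061,-0.0187],"rotation":[0,0,0]},{"linear":[-0.1198,0.0068,-0.0261],"rotation":[0,0,0]},{"linear":[-0.1198,0.0068,-0.0261],"rotation":[0,0,0]}]'
```

```text
t: 19.7
position: [0.5263, 0.1008, 0.2506]
eef_rot: [-3.141, 0.0, 1.514]
wrist_force: [4.9, -0.1, -3.0]
gripper_width: 0.0182
grasp_force: 44.9
```

```bash
python3 -m crank '[{"linear":[-0.011,0.0006,-0.0085],"rotation":[0,0,0]},{"linear":[-0.0214,0.0012,-0.018],"rotation":[0,0,0]},{"linear":[-0.0309,0.0018,-0.0283],"rotation":[0,0,0]},{"linear":[-0.0394,0.0022,-0.0394],"rotation":[0,0,0]},{"linear":[-0.0469,0.0027,-0.0511],"rotation":[0,0,0]},{"linear":[-0.0534,0.003,-0.0635],"rotation":[0,0,0]},{"linear":[-0.0587,0.0033,-0.0765],"rotation":[0,0,0]},{"linear":[-0.0629,0.0036,-0.0898],"rotation":[0,0,0]},{"linear":[-0.066,0.0038,-0.1035],"rotation":[0,0,0]},{"linear":[-0.066,0.0038,-0.1035],"rotation":[0,0,0]}]'
```

```text
t: 20.7
position: [0.4614, 0.1045, 0.1457]
eef_rot: [-3.14, 0.0, 1.514]
wrist_force: [0.9, -1.0, 3.3]
gripper_width: 0.0182
grasp_force: 44.4
```

```bash
python3 -m crank '[{"linear":[-0.001,0,-0.007],"rotation":[0,0,0]},{"linear":[-0.0018,0,-0.014],"rotation":[0,0,0]},{"linear":[-0.0022,0,-0.02],"rotation":[0,0,0]},{"linear":[-0.0024,0,-0.025],"rotation":[0,0,0]},{"linear":[-0.0024,0,-0.028],"rotation":[0,0,0]},{"linear":[-0.0024,0,-0.03],"rotation":[0,0,0]},{"linear":[-0.0024,0,-0.031],"rotation":[0,0,0]},{"linear":[-0.0024,0,-0.032],"rotation":[0,0,0]},{"linear":[-0.0024,0,-0.032],"rotation":[0,0,0]},{"linear":[-0.0024,0,-0.032],"rotation":[0,0,0]}]' - 55
python3 - <<'E'
from h import *
im,W=cloud("wrist"); i2,W2=cloud("scene")
b=cv2.resize(i2[140:250,200:340],(512,384),interpolation=cv2.INTER_CUBIC)
save(cv2.resize(np.hstack([im,b]),(800,300)),"e1.png")
E
```

```text
t: 21.7
position: [0.4595, 0.1047, 0.1188]
eef_rot: [-3.14, 0.0, 1.514]
wrist_force: [-10.5, -3.1, 27.0]
gripper_width: 0.0183
grasp_force: 52.5
```

View pics/e1.png

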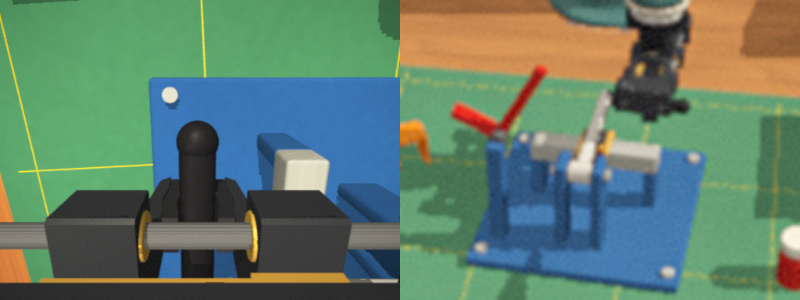

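The lever is level over the bar in the scene pane at (595,140), with the cuff under it and the catch open. The handle is at z = 124 mm and the stop is reacting at 27 N. I'll ease the side load slightly and confirm it holds.

```bash
python3 -m crank '[{"linear":[-0.001,0,0],"rotation":[0,0,0]},{"linear":[-0.001,0,0.001],"rotation":[0,0,0]},{"linear":[-0.001,0,0.001],"rotation":[0,0,0]},{"linear":[-0.001,0,0.001],"rotation":[0,0,0]},{"linear":[-0.001,0,0.001],"rotation":[0,0,0]},{"linear":[-0.001,0,0.001],"rotation":[0,0,0]},{"linear":[-0.001,0,0.001],"rotation":[0,0,0]},{"linear":[-0.001,0,0.001],"rotation":[0,0,0]},{"linear":[-0.001,0,0.001],"rotation":[0,0,0]},{"linear":[-0.001,0,0.001],"rotation":[0,0,0]}]'
python3 - <<'E'
from h import *
i,W=cloud("top")
# cuff + lever near the bar
p=W[(abs(W[...,0]-.526)<.05)&(abs(W[...,1]-.04)<.03)&(W[...,2]>.103)&(W[...,2]<.11)]
print(len(p),p.mean(0).round(4),np.percentile(p,[3,97],axis=0).round(4).tolist())
q=W[(abs(W[...,0]-.53)<.06)&(abs(W[...,1]-.04)<.012)&(W[...,2]>.125)&(W[...,2]<.16)]
print(len(q), np.polyfit(q[:,0],q[:,2],1) if len(q)>9 else "", q.mean(0) if len(q) else "")
E
```

```text
t: 22.8
position: [0.4595, 0.1046, 0.1193]
eef_rot: [3.141, -0.0, 1.514]
wrist_force: [-6.8, -3.1, 19.2]
gripper_width: 0.0183
grasp_force: 53.1
39 [0.5255 0.0262 0.1057] [[0.5037, 0.0209, 0.1035], [0.5489, 0.0322, 0.1083]]
120 [0.00122406 0.13209136] [0.54953585 0.03806213 0.13276403]
```

```bash
python3 -c "
from workcell import r
print(r.finish_job())"
```

```text
the job is handed in; nothing more can be done
None
```

The job is handed in: the cuff is seated astride the middle of the bar, the catch is fully open, and the gripper is holding the lever level on its stop with the pad over the cuff, 22.8 s into the 72 s limit; the mallet, spool and jar were not touched.

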